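# Pop out the coffee-pod tray and stop it on its runway

## Robot

A 6-joint arm with a two-finger parallel gripper is mounted at the origin on the work surface. World frame = base frame: x ahead of the robot, y to its left, z up, the work surface at z = 0. Lengths are in mm, angles in rad, forces in N, time in s.
With the tool pointing down it reaches from about 350 to 975 mm from the base axis. Payload 7.1 kg.
Tool frame: the origin (TCP) lies at the very end of the fingers, on their centre line; the grasp point (between the pads) lies 19 mm behind it (ctrl.tcp_to_grasp is the distance from the TCP to the grasp point, in mm); z points along the fingers, x is the direction in which the jaws open and shut, and the axes are right-handed (so a half turn about z gives the same grasp; the last joint's range is limited). The gripper opens to 88 mm and grips with 3 to 60 N. Pads are 20 mm wide; open, the fingers measure 115 mm over their backs; the gripper's body (75 mm by 178 mm) begins 61 mm behind the grasp point.
Start: joints at [-1.28, 0.423, 1.63, -0, 1.089, -0.019], TCP at [190.56, -595.224, 222.675] pointing down, gripper open.
Joint ranges: [-3, 3], [-0.9, 2.11], [0.09, 2.58], [-1.31, 4.45], [0.11, 2.69], [-2.54, 2.54]. Speed limits (rad/s): [2.39, 2.39, 3.01, 3.14, 3.14, 3.14].

## Interface

Orientations are given as a rotation vector (axis times angle).
In Python, from workcell import get_obs, viewer, ctrl, masks_of gives the robot as it stands. The module is installed in compiled form; this text tells all that it offers.
- The arm moves only by the shell command python3 -m inch 'ROWS'. ROWS is JSON, a list of rows, each an object of numbers: "tx", "ty", "tz": the shift along the tool's x, y, z in cm; "ax", "ay", "az": the turn, a rotation vector about the tool's x, y, z in degrees; "jaw": the opening, from 0 (shut) to 1 (fully open). In form: [{"tx": .., "ty": .., "tz": .., "ax": .., "ay": .., "az": .., "jaw": ..}, ...]. A call has 1 to 12 rows; each row shifts and turns the commanded pose from where the row before left it, along the tool's axes as they then stand; what a row does not reach is not made up. A row lasts 1/8 s, in which the tool goes at most 62.5 mm and 10.7 degrees, less where a joint would pass 70% of its speed; a pose out of reach is approached as far as the arm can. A call is refused whole if a number of a shift passes 6.25 or a number of a turn 10.7, either way. A call with a gripper value outside its range is refused whole. The fingers move at their own pace and stop on an object; the grip force is fixed at half the most. Time passes only in rows, so rows that do not move let the fingers close. It gives the time, the measured TCP pose, the force and the opening at its end, in the units of the state.
- get_obs(): the state, without advancing time (a new reading comes with each control period).
- viewer.get_image(name): name is "scene" or "top"; returns (picture, depth): 480x640x3 uint8, red, green, blue; 480x640 float32, mm along the optical axis (not along the pixel's ray), 0 where there is no reading.
- viewer.get_calibration(name): a dict with "fx", "fy", "cx", "cy" (pixels), "distortion" ([k1, k2, p1, p2, k3] as OpenCV has them; the pictures are not rectified), "rvec" (rotation vector, rad) and "tvec" (3), from world to camera coordinates, as OpenCV has them. Camera axes: x right, y down, z forward; pixel columns grow to the right and rows downward; lengths in mm; the calibration is good to about 2 mm. A picture is of the moment at which its call begins. get_calibration takes no time and is no camera call.
- ctrl.close_job(): hands the job in, once; it reports no verdict.
Trained networks look in the newest picture that a camera, given by its name, has taken for a name from the list of things; names that differ only in an ending like _2 or _b are one class to them, and where a whole thing is asked for, a point or a joint stands for the part that bears it (a point fixed in the world has none). Each returns a list of dicts, best first, with "score" (0 to 1); they miss things now and then, are a little off and sometimes report something else, mostly with a low value. They report only what shows in the picture. A call takes as long as a camera call.
- masks_of(camera, thing): "pixels" (480x640 bool, what is visible of it) and "location" ([column, row] in pixels, amid what is visible of it).
The state is a dict: "t": time; "qpos": joint angles; "qvel": joint speeds; "joint_torque": joint torques, N m; "ee_pos": TCP position; "orientation": TCP orientation; "ft_force": force on the tool from outside, world axes, zero at the start; "moment": the same for the moment, N m; "width": finger opening in mm.
Only numpy, scipy, OpenCV 4.12 (cv2) and the standard library are available. Lean on these libraries where they do the work, as an engineer would, in place of code of your own. Each camera call takes 0.05 s, during which the arm holds its last target. There are 200 camera calls.

## Task

Press down the steel ejector key beside the mouth of the coffee-pod dispenser with one finger, so that the spring pushes the pod tray out, and keep the key down while your other finger stops the tray well out on the runway, before its front reaches the runway's end. Do not lift or tip the tray, be gentle with it, and leave the mug, jar and bowl where they stand. Finish while holding: one finger still on the pressed key, the other still holding the tray at rest on the runway.

Things in the scene. Friction and masses are not known exactly. Their poses are not given: they have to be found in the camera images.
- dispenser: Fixed low coffee-pod dispenser. Origin: centre of the tray's mouth at counter level, z up. White housing with clear roof window: x 0 to +118 mm, 112 wide, 54 high. A steel runway, top 12 mm above the counter, leads from the mouth to x = -140 mm between side rails at y = +-47.5 to 55.5 mm, rail tops 18 mm above the counter. The ejector key is on the -y side at x = -15, y = -77 mm.
- runway_end (a point): Middle of the runway's far end, on its top surface (x = -140 mm, z = 12 mm in the dispenser's frame, same axes). The tray slides towards it between the rails; a finger standing low over the runway in its way stops it.
- pusher (a joint): Travel of the hidden spring pusher behind the tray, m: 0 latched, 0.185 fully out. Once the key is down 4.5 mm it lets go for good and pushes the tray along the dispenser's -x with about 5 N, at about 35 mm/s; an unstopped tray reaches the runway's end about 4 s later.
- key_top (a point): Centre of the top face of the ejector key, a 30 x 30 mm steel square cap, top 30 mm above the counter when up (22 mm when fully down). Same axes as the dispenser.
- key (a joint): How far the key is pressed, m: 0 up, 0.008 fully down; its return spring needs 1.5 N to start and 4.5 N at the bottom, and lifts it again when let go.
- tray: Loose wooden tray holding four fixed aluminium pods, 84 (x) by 92 (y) by 28 mm high, about 0.15 kg. Origin: centre of its underside; front face 42 mm from it along -x. Starts inside the housing, underside 12 mm and top 40 mm above the counter, front flush with the mouth (origin at x = +42 mm in the dispenser's frame).
- mug: Bystander: white mug, 80 mm across, 92 mm high, handle on its +y side. Origin: centre of its underside.
- jar: Bystander: glass jar with steel cap, 68 mm across, 110 mm high. Origin: centre of its underside.
- bowl: Bystander: small bowl, 110 mm across, 45 mm high. Origin: centre of its underside.

How it is judged (in metres and radians):
On the way, in this order (a step that is already met when the one before it is completed fails the run):
1. the ejector key is pressed down (at least 5 mm) (value of joint key above 0.005 m).
2. with the key still down, the tray is out by 25 mm or more and a finger touches it (x of tray in the frame of dispenser below 0.017 m and contact force between the fingers and tray above 0.3 N and value of joint key above 0.003 m), for 0.2 s.
At the end, for the whole second after the job is handed in: The tray is out of the housing by 25 to 140 mm, flat on the runway (within about 5 mm in height and 0.1 rad of level), at rest (under 10 mm/s), with a finger touching it at more than 0.3 N, and the key still pressed (down 3 mm or more) (all of step 2 and x of tray in the frame of dispenser above -0.098 m and z of tray in the frame of dispenser between 0.008 and 0.018 m and angle between tray's own z axis and vertical below 0.1 rad and linear speed of tray below 0.01 m/s); the arm keeps its last pose, push and grip.
It fails at once if the tray's front passes the end of the runway (x of tray in the frame of dispenser below -0.098 m).
It fails at once if the tray is lifted (10 mm) or tipped (0.25 rad) (z of tray in the frame of dispenser above 0.022 m or angle between tray's own z axis and vertical above 0.25 rad).
It fails at once if the tray is pressed or squeezed with more than 40 N (contact force between the fingers and tray above 40 N).
It fails at once if the mug, jar or bowl is moved by more than 20 mm or tipped (distance of any of mug, jar, bowl from where it was at the start of the episode above 0.02 m or angle between any of mug, jar, bowl's own z axis and vertical above 0.3 rad).
It also fails if it takes over 32 s, if anything falls off the work surface, if the arm or the gripper's body presses on something with over 40 N, if the wrist force passes 120 N, or if a joint passes its speed limit or range.

## Working session

There is one attempt and no reset: what is moved stays moved. The work goes in short steps, Python scripts to look and compute and a shell command to move; the robot and the scene stay as the last step left them, time stands still between calls to the robot, and variables do not carry over. Pictures are saved under pics/ and viewed, about 8 in all and at most 12, crops included, and the job is handed in when it is done.

```bash
mkdir -p pics; cat > h.py <<'E'
import numpy as np,cv2
from workcell import get_obs,viewer,ctrl,masks_of
def cal(n):
    c=viewer.get_calibration(n);K=np.array([[c['fx'],0,c['cx']],[0,c['fy'],c['cy']],[0,0,1.]])
    R=cv2.Rodrigues(np.array(c['rvec'],float))[0];return K,np.array(c['distortion'],float),R,np.array(c['tvec'],float).ravel()
def cloud(n,d,m):
    K,D,R,t=cal(n);v,u=np.nonzero(m&(d>0))
    p=cv2.undistortPoints(np.c_[u,v].astype(float)[:,None],K,D)[:,0]
    z=d[v,u].astype(float);return (np.c_[p*z[:,None],z]-t)@R
E
cat > a.py <<'E'
from h import *
ims=[]
o=get_obs();print(o['t'],o['ee_pos'],o['orientation'],o['width'])
for n in('top','scene'):
    im,d=viewer.get_image(n);cv2.imwrite(f'pics/{n}0.png',im[...,::-1])
    for th in('dispenser','key_top','tray','mug','jar','bowl'):
        for r in masks_of(n,th)[:2]:
            P=cloud(n,d,r['pixels'])
            if len(P)<5: print(n,th,r['score'],r['location'],len(P));continue
            print(n,th,round(r['score'],2),np.round(r['location']),len(P),np.median(P,0).round(),np.percentile(P,2,0).round(),np.percentile(P,98,0).round())
E
python3 a.py
```

```text
0.0 [ 190.40375388 -594.72465577  221.92748632] [-2.53687575e+00  1.85156657e+00  1.84489585e-03] 87.51810658594007
top dispenser 0.77 [241. 253.] 8225 [579. 208.  18.] [462. 127.   7.] [703. 291.  57.]
top key_top 0.53 [281. 264.] 227 [552. 144.  30.] [536. 128.  25.] [566. 158.  33.]
top mug 0.9 [329. 235.] 1750 [618.  44.  22.] [568.   6.   2.] [643.  99.  93.]
top jar 0.64 [157. 261.] 1459 [550. 363. 108.] [522. 344.  11.] [580. 400. 113.]
top bowl 0.79 [194. 185.] 2318 [723. 317.  20.] [666. 263.   0.] [765. 360.  47.]
scene dispenser 0.84 [390. 275.] 5482 [638. 209.  35.] [467. 124.   4.] [721. 293.  57.]
scene key_top 0.44 [363. 253.] 92 [558. 135.  29.] [541. 124.  20.] [572. 147.  32.]
scene tray 0.51 [364. 253.] 108 [559. 137.  29.] [541. 124.  19.] [572. 156.  34.]
scene jar 0.68 [479. 264.] 1800 [580. 377.  75.] [535. 346.   3.] [591. 409. 112.]
scene bowl 0.97 [432. 319.] 2181 [698. 310.  26.] [665. 261.   3.] [768. 360.  47.]
```

```bash
cat > b.py <<'E'
from h import *
im,d=viewer.get_image('top');K,D,R,t=cal('top')
def box(P):
    r=cv2.minAreaRect(P[:,:2].astype(np.float32));return np.round(r[0],1),np.round(r[1],1),round(r[2],1)
P=cloud('top',d,np.ones(d.shape,bool))
near=(abs(P[:,0]-580)<170)&(abs(P[:,1]-209)<125)
P=P[near]
for lo,hi in((8,22),(26,36),(48,62)):
    Q=P[(P[:,2]>lo)&(P[:,2]<hi)];
    if hi==36: Q=Q[(abs(Q[:,0]-552)<24)&(abs(Q[:,1]-143)<24)]
    Q=Q[(Q[:,1]>120)&(Q[:,1]<292)]
    print(lo,hi,len(Q),Q.mean(0).round(1),box(Q))
c=im[150:350,120:380];cv2.imwrite('pics/c1.png',cv2.resize(c,None,fx=3,fy=3,interpolation=2)[...,::-1])
E
python3 b.py
```

```text
8 22 4275 [539.1 227.7  13. ] (array([595.6, 206.8]), array([171.8, 302.8]), 89.6)
26 36 236 [551.9 143.8  29.6] (array([554.4, 149. ]), array([44.1, 30.8]), 64.0)
48 62 3362 [646.9 189.4  53.8] (array([660.7, 214.6]), array([168.8, 124.8]), 69.0)
```

View pics/c1.png

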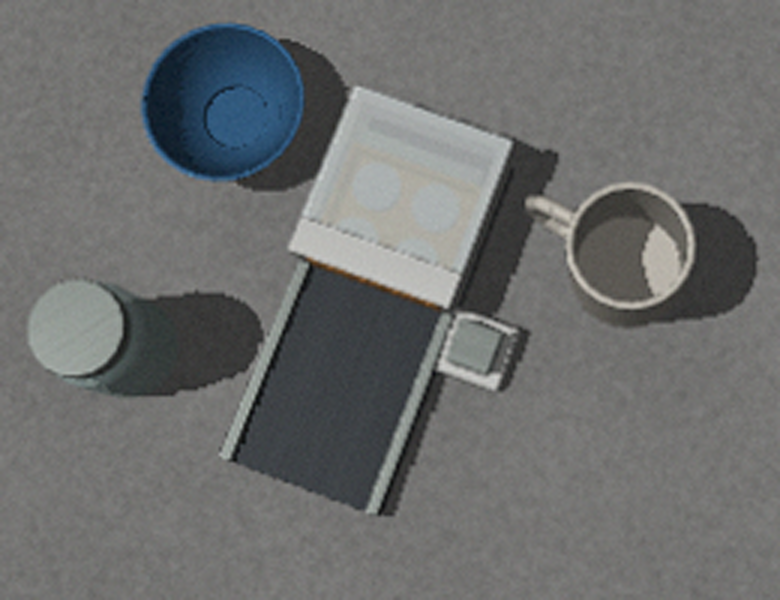

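View pics/scene0.png

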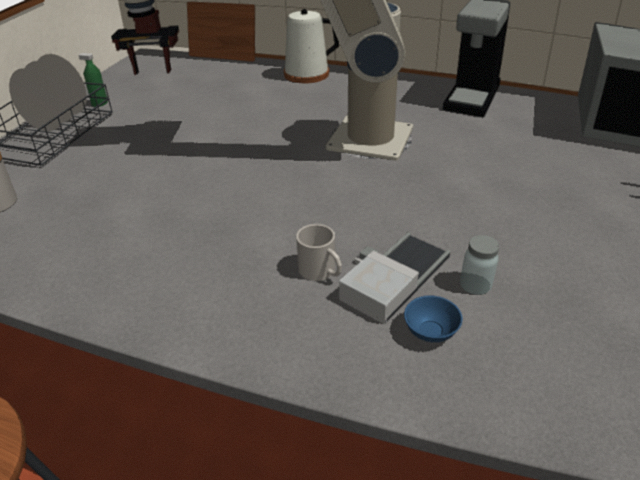

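The crop shows the dispenser with its roof at the top. Its rail ends are near crop (225,458) and (377,515), and the key cap is near (476,346). The mug is to the right, the jar to the left and the bowl at upper left. Next I fit the dispenser pose from these corners.

```bash
cat > c.py <<'E'
from h import *
from scipy.optimize import least_squares
K,D,R,t=cal('top')
px=np.array([[221,458],[389,515],[476,346],[355,87],[512,142]])/3.+[120,150]-.33
ob=np.array([[-140,55.5,18],[-140,-55.5,18],[-15,-77,30],[118,56,54],[118,-56,54]],float)
def w(p,o):
    c,s=np.cos(p[2]),np.sin(p[2]);o=np.atleast_2d(o);return np.c_[p[0]+c*o[:,0]-s*o[:,1],p[1]+s*o[:,0]+c*o[:,1],o[:,2]]
pr=lambda p:cv2.projectPoints(w(p,ob),cv2.Rodrigues(R)[0],t,K,D)[0][:,0]-px
r=least_squares(lambda p:pr(p).ravel(),[590,200,-.33]);p=r.x
print(p,np.degrees(p[2]));print(pr(p).round(1))
print('key',w(p,ob[2]))
a=w(p,[-15,-77,30])[0];b=w(p,[-80,0,30])[0];m=(a+b)/2
print('mid',m,'jawdir',np.degrees(np.arctan2(*(a-b)[1::-1])),np.linalg.norm(a-b))
o=get_obs();Rt=cv2.Rodrigues(np.array(o['orientation']))[0]
print('tool x dir',np.degrees(np.arctan2(Rt[1,0],Rt[0,0])),Rt.round(3).tolist());print('shift in tool cm',Rt.T@(np.r_[m[:2],150]-o['ee_pos'])/10)
c,s=np.cos(p[2]),np.sin(p[2])
for n,q in(('jar',(556,373)),('mug',(608,44)),('bowl',(714,311))):
    d=np.array(q)-p[:2];print(n,c*d[0]+s*d[1],-s*d[0]+c*d[1])
E
python3 c.py
```

```text
[ 5.92336986e+02  2.07750884e+02 -3.36338368e-01] -19.270768994638235
[[ 1.   1. ]
 [-2.1  0.9]
 [ 0.6 -0.3]
 [-0.3 -0.6]
 [ 0.7 -1.1]]
key [[552.76491554 140.01572939  30.        ]]
mid [534.79217291 187.08462063  30.        ] jawdir -69.1011889529282 100.76705810928492
tool x dir -72.24997966293357 [[0.305, -0.952, 0.0], [-0.952, -0.305, -0.0], [0.0, -0.0, -1.0]]
shift in tool cm [-64.01212785 -56.63441523   7.26978413]
jar -88.83864051306517 143.99771783597316
mug 68.82857651751834 -149.40652322715613
bowl 80.7705688597698 137.61680129351348
```

```bash
python3 -m inch '[{"tx":-4,"ty":-3.54},{"tx":-4,"ty":-3.54},{"tx":-4,"ty":-3.54},{"tx":-4,"ty":-3.54},{"tx":-4,"ty":-3.54},{"tx":-4,"ty":-3.54},{"tx":-4,"ty":-3.54},{"tx":-4,"ty":-3.54}]' && python3 -m inch '[{"tx":-4,"ty":-3.54},{"tx":-4,"ty":-3.54},{"tx":-4,"ty":-3.54},{"tx":-4,"ty":-3.54},{"tx":-4,"ty":-3.54},{"tx":-4,"ty":-3.54},{"tx":-4,"ty":-3.54},{"tx":-4,"ty":-3.54},{"az":-3},{"jaw":1},{"jaw":1}]'
cat > d.py <<'E'
from h import *
P=np.array([552.8,141.5]);yaw=np.radians(-19.27)
o=get_obs();Rt=cv2.Rodrigues(np.array(o['orientation']))[0];e=np.array(o['ee_pos'])
k=e+50.5*Rt[:,0];f=e-50.5*Rt[:,0];c,s=np.cos(yaw),np.sin(yaw)
dis=lambda q:np.round([c*(q[0]-592.3)+s*(q[1]-207.8),-s*(q[0]-592.3)+c*(q[1]-207.8),q[2]],1)
print(o['t'],e.round(1),'keyfinger disp',dis(k),'stopfinger',dis(f),'z tilt',Rt[:,2].round(3),'F',np.round(o['ft_force'],1),'w',o['width'])
print('shift cm',Rt.T@np.r_[P-k[:2],0]/10)
E
python3 d.py
```

```text
0.75 [ 190.6 -595.2  222.7] keyfinger disp [ -83.8 -930.9  222.7] stopfinger [-144.6 -850.3  222.7] z tilt [ 0. -0. -1.] F [ 1.  -0.   0.3] w 88.04544996665044
shift cm [-6.41714448e+01 -5.69599090e+01 -8.41577391e-04]$[0]: bad value
```

```bash
python3 -m inch '[{"tx":-4,"ty":-3.54,"tz":0,"ax":0,"ay":0,"az":0,"jaw":1},{"tx":-4,"ty":-3.54,"tz":0,"ax":0,"ay":0,"az":0,"jaw":1},{"tx":-4,"ty":-3.54,"tz":0,"ax":0,"ay":0,"az":0,"jaw":1},{"tx":-4,"ty":-3.54,"tz":0,"ax":0,"ay":0,"az":0,"jaw":1},{"tx":-4,"ty":-3.54,"tz":0,"ax":0,"ay":0,"az":0,"jaw":1},{"tx":-4,"ty":-3.54,"tz":0,"ax":0,"ay":0,"az":0,"jaw":1},{"tx":-4,"ty":-3.54,"tz":0,"ax":0,"ay":0,"az":0,"jaw":1},{"tx":-4,"ty":-3.54,"tz":0,"ax":0,"ay":0,"az":0,"jaw":1}]'; python3 d.py
```

```text
t: 1.75
ee_pos: [363.4, -202.7, 223.1]
orientation: [-2.537, 1.852, -0.002]
ft_force: [0.2, -0.4, 0.5]
width: 87.5
1.75 [ 363.4 -202.7  223.1] keyfinger disp [ -50.3 -503.4  223.1] stopfinger [-111.  -422.7  223. ] z tilt [ 0.001 -0.001 -1.   ] F [ 0.2 -0.4  0.5] w 87.48552712897526
shift cm [-3.20632835e+01 -2.85258158e+01 -3.36793924e-03]
```

```bash
python3 -m inch '[{"tx":-4,"ty":-3.54,"tz":0,"ax":0,"ay":0,"az":0,"jaw":1},{"tx":-4,"ty":-3.54,"tz":0,"ax":0,"ay":0,"az":0,"jaw":1},{"tx":-4,"ty":-3.54,"tz":0,"ax":0,"ay":0,"az":0,"jaw":1},{"tx":-4,"ty":-3.54,"tz":0,"ax":0,"ay":0,"az":0,"jaw":1},{"tx":-4,"ty":-3.54,"tz":0,"ax":0,"ay":0,"az":0,"jaw":1},{"tx":-4,"ty":-3.54,"tz":0,"ax":0,"ay":0,"az":0,"jaw":1},{"tx":-4,"ty":-3.54,"tz":0,"ax":0,"ay":0,"az":0,"jaw":1},{"tx":-4,"ty":-3.54,"tz":0,"ax":0,"ay":0,"az":0,"jaw":1},{"tx":0,"ty":0,"tz":5,"ax":0,"ay":0,"az":-3,"jaw":1},{"tx":0,"ty":0,"tz":5,"ax":0,"ay":0,"az":0,"jaw":1},{"tx":0,"ty":0,"tz":3,"ax":0,"ay":0,"az":0,"jaw":1},{"tx":0,"ty":0,"tz":0,"ax":0,"ay":0,"az":0,"jaw":1}]'; python3 d.py
```

```text
t: 3.25
ee_pos: [533.2, 186.5, 90.6]
orientation: [2.582, -1.783, -0.005]
ft_force: [0.9, 0.4, 0.3]
width: 87.9
3.25 [533.2 186.5  90.6] keyfinger disp [-16.3 -78.3  90.6] stopfinger [-81.3  -1.   90.7] z tilt [-0.005 -0.001 -1.   ] F [0.9 0.4 0.3] w 87.9438975451383
shift cm [-0.14701752 -0.24083445 -0.00113233]
```

```bash
python3 -m inch '[{"tx":-0.1,"ty":-0.1,"tz":2.5,"ax":0,"ay":0,"az":0,"jaw":1},{"tx":0,"ty":0,"tz":1.9,"ax":0,"ay":0,"az":0,"jaw":1},{"tx":0,"ty":0,"tz":0.9,"ax":0,"ay":0,"az":0,"jaw":1},{"tx":0,"ty":0,"tz":0,"ax":0,"ay":0,"az":0,"jaw":1},{"tx":0,"ty":0,"tz":0,"ax":0,"ay":0,"az":0,"jaw":1}]'; python3 d.py
python3 - <<'E'
from h import *
a,_=viewer.get_image('top');b,_=viewer.get_image('scene')
a=cv2.resize(a[180:320,170:320],None,fx=4,fy=4,interpolation=2)[:,:];b=cv2.resize(b[205:335,280:480],None,fx=4,fy=4,interpolation=2)
cv2.imwrite('pics/t2.png',a[...,::-1]);cv2.imwrite('pics/s2.png',b[...,::-1])
E
```

```text
t: 3.88
ee_pos: [536.0, 188.4, 40.4]
orientation: [-2.584, 1.785, -0.001]
ft_force: [0.5, -0.6, -0.1]
width: 87.6
3.875 [536.  188.4  40.4] keyfinger disp [-14.3 -75.6  40.4] stopfinger [-79.2   1.8  40.4] z tilt [ 0.001  0.    -1.   ] F [ 0.5 -0.6 -0.1] w 87.56287010879379
shift cm [-6.70348211e-02  8.84871284e-02 -9.58736449e-05]
```

View pics/t2.png

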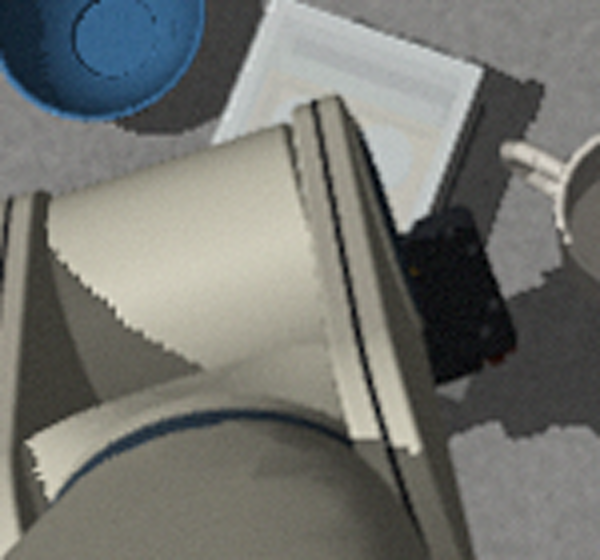

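View pics/s2.png

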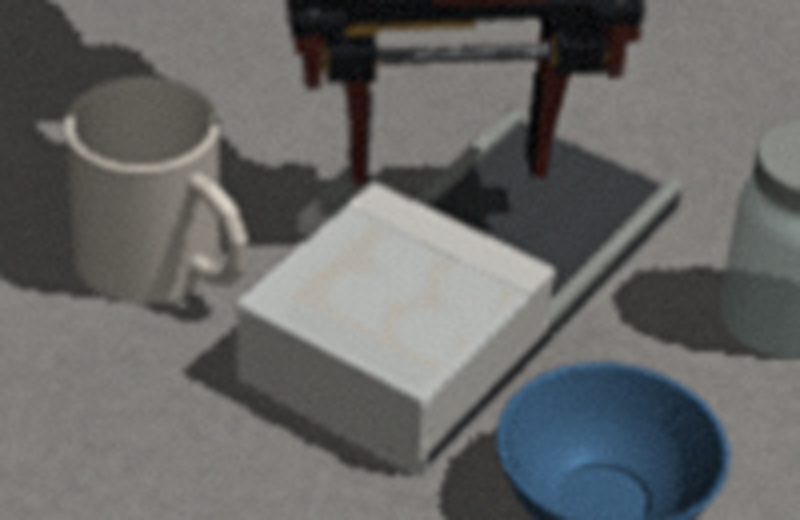

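The side crop shows the left finger over the key at (360,180), behind the housing, and the right finger over the runway at (540,170). Everything else is clear. Next I lower the tool.

```bash
python3 -m inch '[{"tx":0,"ty":0,"tz":0.6,"ax":0,"ay":0,"az":0,"jaw":1},{"tx":0,"ty":0,"tz":0.5,"ax":0,"ay":0,"az":0,"jaw":1},{"tx":0,"ty":0,"tz":0.2,"ax":0,"ay":0,"az":0,"jaw":1},{"tx":0,"ty":0,"tz":0,"ax":0,"ay":0,"az":0,"jaw":1}]'; python3 -m inch '[{"tx":0,"ty":0,"tz":0.2,"ax":0,"ay":0,"az":0,"jaw":1},{"tx":0,"ty":0,"tz":0.2,"ax":0,"ay":0,"az":0,"jaw":1},{"tx":0,"ty":0,"tz":0,"ax":0,"ay":0,"az":0,"jaw":1}]'; python3 d.py
```

```text
t: 4.47
ee_pos: [535.5, 188.3, 26.7]
orientation: [2.585, -1.785, -0.0]
ft_force: [-0.8, 0.7, 4.8]
width: 87.7
t: 4.85
ee_pos: [535.5, 188.3, 22.6]
orientation: [2.585, -1.785, -0.0]
ft_force: [-0.9, -0.3, 4.1]
width: 87.9
4.85 [535.5 188.3  22.6] keyfinger disp [-14.7 -75.8  22.6] stopfinger [-79.7   1.5  22.6] z tilt [-0. -0. -1.] F [-0.9 -0.3  4.1] w 87.88658915459969
shift cm [-5.89819132e-02  4.02603141e-02  1.63040150e-06]
```

```bash
python3 -m inch '[{"tx":0,"ty":0,"tz":0,"ax":0,"ay":0,"az":0,"jaw":1},{"tx":0,"ty":0,"tz":0,"ax":0,"ay":0,"az":0,"jaw":1},{"tx":0,"ty":0,"tz":0,"ax":0,"ay":0,"az":0,"jaw":1},{"tx":0,"ty":0,"tz":0,"ax":0,"ay":0,"az":0,"jaw":1},{"tx":0,"ty":0,"tz":0,"ax":0,"ay":0,"az":0,"jaw":1},{"tx":0,"ty":0,"tz":0,"ax":0,"ay":0,"az":0,"jaw":1},{"tx":0,"ty":0,"tz":0,"ax":0,"ay":0,"az":0,"jaw":1},{"tx":0,"ty":0,"tz":0,"ax":0,"ay":0,"az":0,"jaw":1}]'; cat > e.py <<'E'
import sys
from h import *
a,d=viewer.get_image('scene');n=sys.argv[1]
for r in masks_of('scene','tray')[:1]:
    P=cloud('scene',d,r['pixels']);P=P[(P[:,2]>25)&(P[:,2]<45)];c,s=np.cos(-.3363),np.sin(-.3363);q=P[:,:2]-[592.3,207.8]
    X=np.c_[c*q[:,0]+s*q[:,1],-s*q[:,0]+c*q[:,1],P[:,2]];print(r['score'],len(X),np.percentile(X,3,0).round(),np.median(X,0).round(),np.percentile(X,97,0).round())
cv2.imwrite(f'pics/{n}.png',cv2.resize(a[205:335,280:480],None,fx=4,fy=4,interpolation=2)[...,::-1])
E
python3 e.py s3; python3 d.py
```

```text
t: 5.85
ee_pos: [535.5, 188.3, 22.7]
orientation: [-2.585, 1.785, 0.0]
ft_force: [-0.6, 0.4, 3.6]
width: 88.0
0.63 387 [-41. -40.  28.] [-30.   5.  38.] [-15.  49.  41.]
5.95 [535.5 188.3  22.7] keyfinger disp [-14.7 -75.9  22.7] stopfinger [-79.6   1.5  22.7] z tilt [ 0.  0. -1.] F [ 0.1 -0.3  3.9] w 87.83274908991488
shift cm [-6.32483067e-02  3.96611284e-02 -3.02022904e-06]
```

View pics/s3.png

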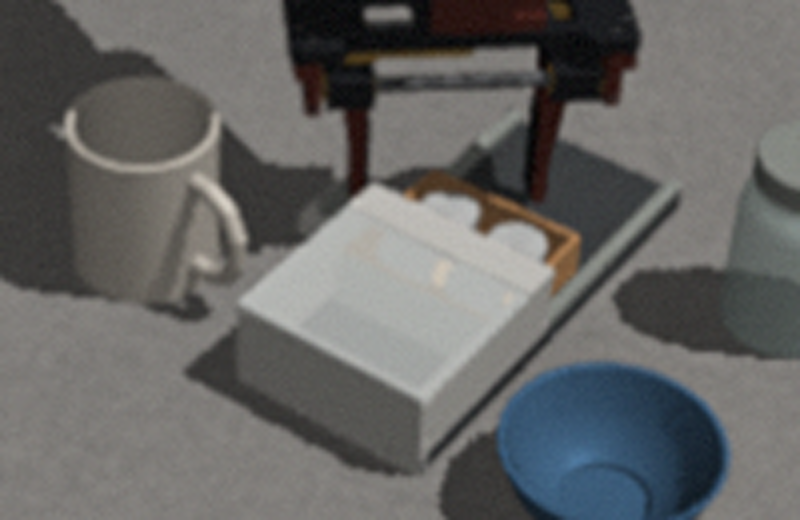

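The tray is sliding out level, its front edge running from (420,180) to (575,240), towards the stopping finger at (540,190). Now I wait for contact.

```bash
python3 -m inch '[{"tx":0,"ty":0,"tz":0,"ax":0,"ay":0,"az":0,"jaw":1},{"tx":0,"ty":0,"tz":0,"ax":0,"ay":0,"az":0,"jaw":1},{"tx":0,"ty":0,"tz":0,"ax":0,"ay":0,"az":0,"jaw":1},{"tx":0,"ty":0,"tz":0,"ax":0,"ay":0,"az":0,"jaw":1},{"tx":0,"ty":0,"tz":0,"ax":0,"ay":0,"az":0,"jaw":1},{"tx":0,"ty":0,"tz":0,"ax":0,"ay":0,"az":0,"jaw":1},{"tx":0,"ty":0,"tz":0,"ax":0,"ay":0,"az":0,"jaw":1},{"tx":0,"ty":0,"tz":0,"ax":0,"ay":0,"az":0,"jaw":1},{"tx":0,"ty":0,"tz":0,"ax":0,"ay":0,"az":0,"jaw":1},{"tx":0,"ty":0,"tz":0,"ax":0,"ay":0,"az":0,"jaw":1},{"tx":0,"ty":0,"tz":0,"ax":0,"ay":0,"az":0,"jaw":1},{"tx":0,"ty":0,"tz":0,"ax":0,"ay":0,"az":0,"jaw":1}]';python3 e.py s4; python3 d.py
```

```text
t: 7.45
ee_pos: [535.4, 188.3, 22.7]
orientation: [2.585, -1.785, -0.0]
ft_force: [-1.5, 1.3, 4.6]
width: 88.0
0.87 673 [-66. -40.  27.] [-43.   4.  37.] [-16.  50.  41.]
7.55 [535.4 188.3  22.6] keyfinger disp [-14.8 -75.9  22.6] stopfinger [-79.8   1.5  22.7] z tilt [-0.  0. -1.] F [-2.  2.  4.] w 87.59486006486722
shift cm [-5.79875302e-02  2.85106838e-02  6.95914171e-06]
```

View pics/s4.png

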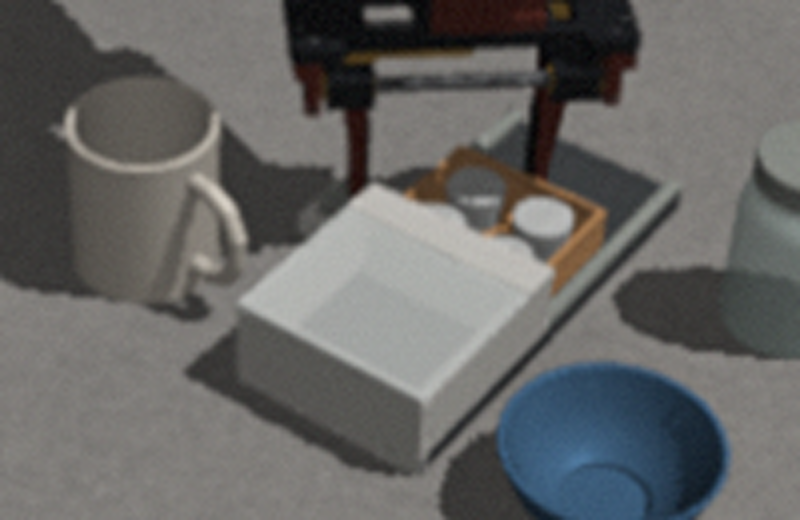

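The tray now meets the stopping finger at (545,170), with its front about 66–70 mm out. I check that it is at rest.

```bash
for i in 1 2; do python3 -m inch '[{"tx":0,"ty":0,"tz":0,"ax":0,"ay":0,"az":0,"jaw":1},{"tx":0,"ty":0,"tz":0,"ax":0,"ay":0,"az":0,"jaw":1},{"tx":0,"ty":0,"tz":0,"ax":0,"ay":0,"az":0,"jaw":1},{"tx":0,"ty":0,"tz":0,"ax":0,"ay":0,"az":0,"jaw":1},{"tx":0,"ty":0,"tz":0,"ax":0,"ay":0,"az":0,"jaw":1},{"tx":0,"ty":0,"tz":0,"ax":0,"ay":0,"az":0,"jaw":1}]'|grep -E 'force|ee|t:'; python3 e.py s5$i; done
python3 - <<'E'
from h import *
F=[]
for i in range(8): viewer.get_image('scene');F.append(get_obs()['ft_force'])
print(np.mean(F,0),np.std(F,0))
a,b=[cv2.imread(f'pics/s5{i}.png').astype(int) for i in(1,2)];c=cv2.imread('pics/s4.png').astype(int);f=cv2.imread('pics/s3.png').astype(int)
print('image diff: rest',abs(a-b)[140:290,400:620].mean(),'s4-s51',abs(c-a)[140:290,400:620].mean(),'s3-s4',abs(f-c)[140:290,400:620].mean(),'noise',abs(a-b)[:100,650:].mean())
E
```

```text
t: 8.3
ee_pos: [535.4, 188.3, 22.6]
ft_force: [-2.0, 2.0, 4.5]
0.94 660 [-66. -40.  26.] [-45.  11.  37.] [-17.  50.  41.]
t: 9.15
ee_pos: [535.4, 188.3, 22.7]
ft_force: [-2.8, 2.1, 3.5]
0.7 664 [-67. -40.  27.] [-45.   5.  37.] [-17.  50.  42.]
[-2.84732742  2.99301571  4.63192671] [0.29464203 0.33415514 0.37388928]
image diff: rest 1.5771717171717172 s4-s51 1.6187474747474748 s3-s4 18.63730303030303 noise 1.656311111111111
```

The tray is at rest: the pictures differ only by noise. The finger takes about 4 N sideways from the tray, and the key pushes up with about 4.5 N. I hand in now.

```bash
python3 -c "
from workcell import ctrl;print(ctrl.close_job())"
```

```text
the job is handed in; nothing more can be done
None
```

I pressed the ejector key with one finger, and the other finger stopped the tray on the runway. I handed the job in at about 9.7 s with both still held. The hand-in reports no verdict, so what follows rests on my own last checks.

- **Key:** the fingertips were at z = 22.6 mm with about 4.6 N pushing up, which puts the key roughly 7 mm down.
- **Tray position:** its front is about 67–70 mm out from the mouth, within the 25 to 140 mm allowed.
- **Tray at rest and level:** its top measured about 40 mm above the counter. Successive pictures differed only by camera noise.
- **Contact on the tray:** about 4 N sideways, well under the 40 N limit.
- **Mug, jar and bowl:** all three look unmoved in the last picture I viewed; I did not measure them again.

One move call was refused at the start because its rows left some values out. It moved nothing, and I resent it with every value filled in. No check failed or disagreed.

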